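Seat a deep-well plate in the cam press and hold it clamped

TASK

Slide the white deep-well plate along the track of the bench press, under the overhanging head, until it is fully home against the stop. Then swing the cam lever up to its highest lift point, so that the platform presses the plate against the sprung pad, and keep holding the lever there: it springs back if released, so the program finishes while the gripper still holds the lever. Leave the other things on the bench where they are.

Things in the scene. Friction and masses are not known exactly. Their poses are not given: they have to be found in the camera images.
- press: The fixed white and grey bench press with steel track. Origin on the worktop under the centre of the pressing head. Its +y is the slide direction (to the home stop, the robot's left), +x the column's side, away from the robot, z up; turned by up to 0.25 rad. Column x = 75 to 105 mm, y = +-25 mm. Overhanging arm x = -10 to 105, y = +-18, z = 157 to 185 mm (screw on top to 191)
- track (a point): Point on the track's sliding surface, 70 mm above the worktop, where the middle of the plate's underside lies when home (press x = y = 0). Axes as the press. Level track y = -199 to +79 mm; rails with inner faces at x = +-44.5 mm rise 14 mm above it; stop face at y = +64 mm, 20 mm high. Here lies the 56 x 78 mm lift platform, about 3 mm below the track when the lever is down
- plate: White deep-well plate, 86 (x) x 128 (y) x 30 (z) mm, about 0.16 kg, 4 x 6 square wells marked on top. Origin at the centre of its underside, axes as the press. Starts in the track 105 to 130 mm before home (press y = -130 to -105 mm). Home: its +y end touches the stop, its centre at press y = 0. Too wide to grip: push its -y end face between the rails
- lever (a joint): Cam lever angle, rad. 0: level, pointing to the press's -x (the robot); 1.571: upright, the cam's highest lift (platform 10.6 mm above the track); beyond, to the limit 2.2, the lift falls again. Lower limit -0.1; starts -0.05 to 0.2. Return spring 0.25 N m/rad, friction about 0.14 N m: near upright about 6 to 7 N at the grip raises it; released there it falls to about 0.26 rad
- grip: Grey grip of the lever: a level sleeve, 16 mm diameter, 65 mm long, parallel to the press's y axis, turning freely on its pin. Origin at its centre, 85 mm from the lever's axis, at press y = +130 mm. The flat lever arm is 37 mm from the origin on the -y side, outside the press's +y end; the other side is free. Its own x and z axes turn
- lever_axis (a point): Point on the lever's axis of rotation, at the same press y (+130 mm) as the grip centre, 40 mm above the worktop; nothing is there. Axes parallel to the press's
- pad (a joint): Upward travel of the sprung rubber pad, m: a 44 mm disc under the overhanging head at press x = y = 0, its underside 34 mm above the track at rest (0). About 0.0065 when a plate is fully lifted against it (spring 700 N/m)
- specimen_cup: Bystander: white specimen cup with white screw lid, 60 mm diameter, 60 mm tall, loose; right of the press. Origin at the centre of its underside
- sample_jar: Bystander: small white-capped jar, 46 mm diameter, 78 mm tall, loose; left of the press. Origin at the centre of its underside
- reagent_carton: Bystander: small carton, 45 x 52 x 60 mm tall, loose; left of the press. Origin at the centre of its underside
Things that resemble listed ones, but are neither listed nor needed, are in the scene too. Several things have the shape of the plate; the one meant has the colours described above.

How it is judged:
On the way, in this order (a step that is already met when the one before it is completed fails the run):
1. the plate lies home against the stop (within 5 mm) with the lever still down (below 0.6 rad) (y of plate in the frame of press between -0.005 and 0.004 m and z of plate in the frame of press between 0.066 and 0.076 m and value of joint lever below 0.6 rad), for 0.2 s.
2. the lever, held by the gripper, is at its highest lift (upright within 0.17 rad) and the plate is pressed against the pad (value of joint lever between 1.401 and 1.741 rad and value of joint pad above 0.004 m and contact force between the fingers and grip above 1 N), for 0.3 s.
At the end, for the whole second after the job is handed in: The lever stands still within 0.17 rad of upright (highest lift), held there by the gripper (contact over 1 N), the plate is home within 6 mm of the stop, level, lifted at least 7 mm off the track and pressing the pad up by more than 4 mm, and the robot does not touch the plate (all of step 2 and velocity of joint lever between -0.1 and 0.1 rad/s and contact force between the arm and plate below 0.5 N and y of plate in the frame of press between -0.006 and 0.005 m and z of plate in the frame of press above 0.077 m and angle between plate's own z axis and vertical below 0.06 rad); the arm keeps its last pose, push and grip.
It fails at once if a bystander is moved more than 20 mm (distance of any of specimen_cup, sample_jar, reagent_carton from where it was at the start of the episode above 0.02 m).
It also fails if it takes over 50 s, if anything falls off the work surface, if the arm or the gripper's body presses on something with over 40 N, if the wrist force passes 120 N, or if a joint passes its speed limit or range.

ROBOT

A 7-joint arm with a two-finger parallel gripper is mounted at the origin on a cart in front of the work surface, level with it; the furniture and walls round the work are solid. World frame = base frame: x ahead of the robot, y to its left, z up, the work surface at z = 0. Lengths are in m, angles in rad, forces in N, time in s.
With the tool pointing down it reaches from about 0.35 to 0.9 m from the base axis. Payload 8.1 kg.
Tool frame: the origin (TCP) lies at the very end of the fingers, on their centre line; the grasp point (between the pads) lies 19 mm behind it; z points along the fingers, y is the direction in which the jaws open and shut (so a half turn about z gives the same grasp; the last joint's range is limited). The gripper opens to 85 mm and grips with 20 to 120 N. Pads are 22 mm wide; open, the fingers measure 114 mm over their backs; the gripper's body (76 mm by 85 mm) begins 54 mm behind the grasp point. The pads swing forward as they close: fully open they stand 13 mm farther back than shut.
Start: joints at [1.059, 0.434, 0.025, 1.573, -0.012, 1.134, -0.075], TCP at [0.248, -0.574, 0.231] pointing down, gripper open.
Joint ranges: [-2.62, 2.62], [-0.44, 2.09], [-1.27, 1.32], [0.08, 2.57], [-1.32, 4.46], [0.12, 2], [-2.74, 2.74]. Speed limits (rad/s): [2.22, 2.22, 3.01, 3.01, 3.14, 3.14, 3.14].

INTERFACE

Orientations are given as a unit quaternion [x, y, z, w].
In Python, from cell import manip gives the robot as it stands.
- The arm moves only by the shell command python3 -m jog 'ROWS' [FORCE]. ROWS is a JSON object of lists of equal length, an entry for each row: "jaw": the closure, from 0 (fully open) to 1 (shut); "offset": the shift along the tool's x, y, z in m, a list of three; "turn": the turn about the tool's z in rad. In form: {"jaw": [jaw, ...], "offset": [[tx, ty, tz], ...], "turn": [turn, ...]}. A call has 1 to 10 rows; each row is the pose to reach, as a shift and turn from the pose commanded when the call began, along the tool's axes at that moment; what a row does not reach only later rows make up. A row lasts 1/10 s, in which the tool goes at most 50 mm and 8.59 degrees, less where a joint would pass 70% of its speed; a pose out of reach is approached as far as the arm can. A call with a gripper value outside its range is refused whole. The fingers move at their own pace and stop on an object; FORCE is the grip in N (left out, the last holds). Time passes only in rows, so rows that repeat a pose let the fingers close. It gives the time, the measured TCP pose, the force and the opening at its end, in the units of the state.
- manip.read_state(): the state, without advancing time (a new reading comes with each control period).
- manip.read_camera(name): name is "scene" or "top" or "wrist"; returns (picture, depth): 480x640x3 uint8, red, green, blue; 480x640 float32, m along the optical axis (not along the pixel's ray), 0 where there is no reading.
- manip.camera_params(name): a dict with "K" (3x3 intrinsics, pixels), "k1" (the pictures are not rectified: a ray, as slopes to the right and down, at radius r is drawn at 1 + k1 r^2 times it, then the intrinsics apply), "rvec" (rotation vector, rad) and "tvec" (3), from world to camera coordinates, as OpenCV has them; the wrist camera has in their place "T_tool_cam" (4x4, takes a point from camera to tool coordinates, whose origin is the TCP and whose axes are the flange's). Camera axes: x right, y down, z forward; pixel columns grow to the right and rows downward; lengths in m; the calibration is good to about 2 mm. A picture is of the moment at which its call begins: read the wrist's pose just before it. camera_params takes no time and is no camera call.
- manip.close_job(): hands the job in, once; it reports no verdict.
Trained networks look in the newest picture that a camera, given by its name, has taken for a name from the list of things; names that differ only in an ending like _2 or _b are one class to them, and where a whole thing is asked for, a point or a joint stands for the part that bears it (a point fixed in the world has none). Each returns a list of dicts, best first, with "conf" (0 to 1); they miss things now and then, are a little off and sometimes report something else, mostly with a low value. They report only what shows in the picture. A call takes as long as a camera call. They do not tell look-alikes from the thing itself.
- manip.spot_in(thing, camera): "rect" ([centre column, centre row, width, height] as shares, 0 to 1, of the picture: columns of its width, rows of its height, round what is visible of it).
- manip.cut_out(thing, camera): "mask" (480x640 bool, what is visible of it) and "rect" ([centre column, centre row, width, height] as shares, 0 to 1, of the picture: columns of its width, rows of its height, round what is visible of it).
The state is a dict: "time": time; "joints": joint angles; "dq": joint speeds; "effort": joint torques, N m; "tcp_pos": TCP position; "tcp_rot": TCP orientation; "force": force on the tool from outside, world axes, zero at the start; "ft_torque": the same for the moment, N m; "opening": finger opening in m.
Only numpy, scipy, OpenCV 4.12 (cv2) and the standard library are available. Lean on these libraries where they do the work, as an engineer would, in place of code of your own. Each camera call takes 0.05 s, during which the arm holds its last target. There are 200 camera calls.

## Working session

There is one attempt and no reset: what is moved stays moved. The work goes in short steps, Python scripts to look and compute and a shell command to move; the robot and the scene stay as the last step left them, time stands still between calls to the robot, and variables do not carry over. Pictures are saved under pics/ and viewed, about 8 in all and at most 12, crops included, and the job is handed in when it is done.

```bash
ls; mkdir -p pics
cat > h.py <<'E'
import numpy as np, cv2
from scipy.spatial.transform import Rotation as R
from cell import manip
def shot(n):
    im,d=manip.read_camera(n); return im,d
def save(im,f): cv2.imwrite('pics/'+f,cv2.cvtColor(im,cv2.COLOR_RGB2BGR))
def rays(n,uv):
    p=manip.camera_params(n);K=np.array(p['K']);k=p['k1']
    s=(np.atleast_2d(uv)-[K[0,2],K[1,2]])/[K[0,0],K[1,1]]
    x=s.copy()
    for _ in range(20): x=s/(1+k*(x**2).sum(1,keepdims=True))
    return np.c_[x,np.ones(len(x))]
def pose(n,st=None):
    p=manip.camera_params(n)
    if 'rvec' in p:
        r=R.from_rotvec(np.ravel(p['rvec'])).as_matrix();return r.T,-r.T@np.ravel(p['tvec'])
    T=np.array(p['T_tool_cam']);r=R.from_quat(st['tcp_rot']).as_matrix()
    return r@T[:3,:3],r@T[:3,3]+np.array(st['tcp_pos'])
def world(n,uv,d,st=None):
    A,t=pose(n,st);return (rays(n,uv)*np.ravel(d)[:,None])@A.T+t
def cloud(n,d,st=None):
    v,u=np.mgrid[:480,:640];w=world(n,np.c_[u.ravel(),v.ravel()],d.ravel(),st);w[d.ravel()==0]=np.nan
    return w.reshape(480,640,3)
E
cat > a.py <<'E'
from h import *
print(manip.read_state())
for n in ('top','scene'):
    im,d=shot(n);save(im,n+'1.png');W=cloud(n,d);np.save(n+'.npy',W);np.save(n+'_im.npy',im)
    for t in ('press','plate','grip','lever','specimen_cup','sample_jar','reagent_carton'):
        for r in manip.cut_out(t,n)[:4]:
            m=r['mask'];w=W[m];w=w[~np.isnan(w[:,0])]
            print(n,t,round(r['conf'],2),(np.array(r['rect'])*[640,480,640,480]).round(),np.nanmedian(w,0).round(3),np.percentile(w,[3,97],axis=0).round(3).tolist(),im[m].mean(0).round())
E
python3 a.py
```

```text
pics
{'time': 0.0, 'joints': array([ 1.05939792,  0.43519866,  0.02498041,  1.57408479, -0.01159775,
        1.13401351, -0.07511946]), 'dq': array([-1.17356241e-03,  3.71195067e-05,  8.73256301e-04, -7.28805584e-05,
       -1.32138905e-03,  7.38674905e-04, -2.14210274e-03]), 'effort': array([ 1.07323656e-03, -6.70485091e+01,  1.02542974e+00, -3.16202331e+01,
        1.55324052e-02,  1.25084625e-02,  5.17175124e-06]), 'tcp_pos': array([ 0.24818527, -0.57306216,  0.23054593]), 'tcp_rot': array([ 9.79192446e-01,  2.02932369e-01, -2.29150423e-04, -7.45225017e-04]), 'force': array([-0.15604675, -0.0083776 ,  0.07176627]), 'ft_torque': array([-0.00200791,  0.03050486, -0.05383604]), 'opening': 0.08521383683564061}
top press 0.78 [319. 230. 168. 108.] [0.537 0.013 0.059] [[0.437, -0.158, 0.006], [0.634, 0.146, 0.187]] [173. 170. 160.]
top plate 0.89 [198. 282.  44.  58.] [0.406 0.305 0.031] [[0.347, 0.263, 0.021], [0.466, 0.349, 0.037]] [181. 133. 145.]
top plate 0.77 [362. 247.  65.  48.] [ 0.504 -0.083  0.1  ] [[0.46, -0.142, 0.088], [0.551, -0.023, 0.107]] [177. 176. 172.]
top grip 0.54
[... 1051 characters left out ...]
72, 0.161, 0.051], [0.49, 0.216, 0.063]] [117. 118. 112.]
scene lever 0.73 [287. 271.  58.  25.] [0.484 0.163 0.057] [[0.467, 0.051, 0.003], [0.556, 0.217, 0.064]] [124. 122. 116.]
scene lever 0.62 [321. 241. 130. 104.] [0.51  0.038 0.063] [[0.437, -0.132, 0.006], [0.629, 0.154, 0.185]] [139. 139. 132.]
scene specimen_cup 0.85 [418. 209.  16.  20.] [ 0.551 -0.379  0.048] [[0.533, -0.411, 0.007], [0.582, -0.364, 0.06]] [165. 163. 154.]
scene sample_jar 0.52 [322. 240. 135. 104.] [0.51  0.038 0.064] [[0.437, -0.131, 0.009], [0.624, 0.148, 0.185]] [141. 141. 134.]
scene reagent_carton 0.57 [322. 240. 131. 103.] [0.509 0.038 0.062] [[0.437, -0.132, 0.005], [0.626, 0.158, 0.185]] [139. 139. 132.]
```

```bash
cat > b.py <<'E'
from h import *
for n in ('top','scene'):
    W=np.load(n+'.npy');im=np.load(n+'_im.npy')
    def rect(m,lab):
        p=W[m][:,:2].astype(np.float32)*1000
        (c,s,a)=cv2.minAreaRect(p); print(n,lab,len(p),np.round(c),np.round(s),round(a,1), 'z',np.median(W[m][:,2]).round(4))
    z=W[...,2];x=W[...,0];y=W[...,1]
    box=(x>.42)&(x<.7)&(y>-.22)&(y<.17)
    rect(box&(z>.175)&(z<.2),'arm')
    rect(box&(z>.092)&(z<.110)&(y<-.0),'plate')
    rect(box&(z>.06)&(z<.075),'track')
im=np.load('top_im.npy');c=im[140:330,130:440];save(cv2.resize(c,None,fx=2.58,fy=2.58,interpolation=cv2.INTER_CUBIC),'c1.png')
E
python3 b.py
```

```text
top arm 898 [582.  26.] [ 50. 116.] 75.8 z 0.185
top plate 2000 [537. -71.] [171. 142.] 73.6 z 0.1006
top track 1425 [536.  -2.] [329. 170.] 84.2 z 0.0695
scene arm 413 [583.  34.] [ 50. 119.] 72.6 z 0.1851
scene plate 952 [505. -79.] [130.  92.] 76.2 z 0.1008
scene track 1162 [543.   6.] [313. 183.] 83.9 z 0.0698
```

View pics/c1.png

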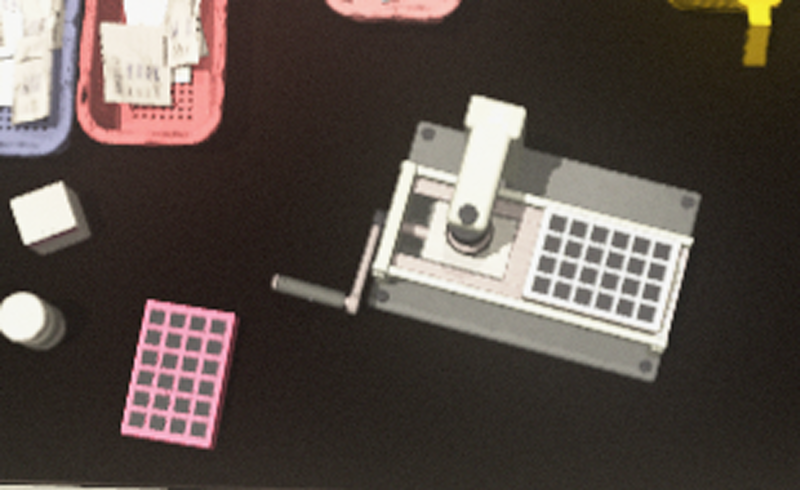

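View pics/scene1.png

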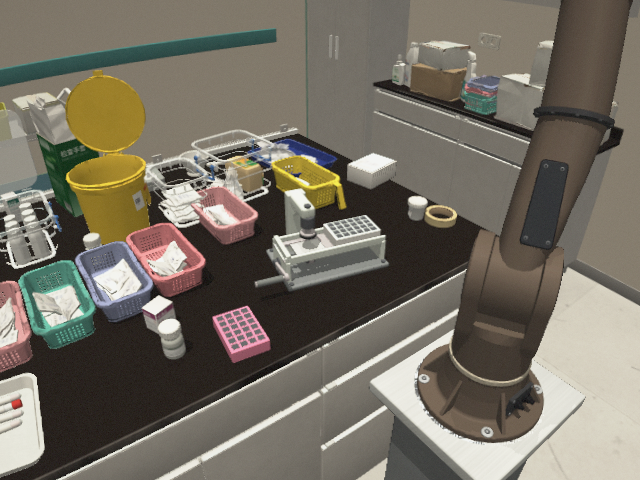

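```bash
cat > c.py <<'E'
from h import *
a=-.241;X=np.array([np.cos(a),np.sin(a)]);Y=np.array([-np.sin(a),np.cos(a)]);O=np.array([.536,.039])
for n in('top','scene'):
    W=np.load(n+'.npy');d=W[...,:2]-O;x=d@X*1000;y=d@Y*1000;z=W[...,2]*1000
    for x0 in(-47,-20,0,20,47):
        print(n,x0,[(y0,round(float(np.nanmax(z[m]))) if (m:=(abs(x-x0)<6)&(abs(y-y0)<3)&(z<300)).any() else None) for y0 in range(-222,-160,6)],[(y0,round(float(np.nanmax(z[m]))) if (m:=(abs(x-x0)<6)&(abs(y-y0)<3)&(z<140)).any() else None) for y0 in range(40,90,6)])
    for nm,c in(('grip',(x<-60)&(y>98)&(y<165)&(z>25)&(z<90)),('plate',(z>97)&(z<106)&(y<-30)&(y>-210)&(abs(x)<55)),('arm',(z>180)&(z<190))):
        c&=(abs(x)<130)&(abs(y)<220);print(nm,[np.percentile(q[c],[2,50,98]).round(1).tolist() for q in(x,y,z)],c.sum())
E
python3 c.py
```

```text
top -47 [(-222, 5), (-216, 8), (-210, 5), (-204, 71), (-198, 89), (-192, 90), (-186, 89), (-180, 98), (-174, 104), (-168, 105), (-162, 94)] [(40, 87), (46, 89), (52, 88), (58, 86), (64, 91), (70, 93), (76, 90), (82, 63), (88, 60)]
top -20 [(-222, 9), (-216, 9), (-210, 7), (-204, 6), (-198, 78), (-192, 98), (-186, 103), (-180, 110), (-174, 108), (-168, 104), (-162, 107)] [(40, 14), (46, 17), (52, 19), (58, 17), (64, 93), (70, 97), (76, 90), (82, 57), (88, 55)]
top 0 [(-222, 6), (-216, 5), (-210, 7), (-204, 68), (-198, 75), (-192, 100), (-186, 102), (-180, 105), (-174, 108), (-168, 108), (-162, 107)] [(40, 47), (46, 49), (52, 48), (58, 50), (64, 94), (70, 97), (76, 70), (82, 53), (88, 54)]
top 20 [(-222, 4), (-216, 4), (-210, 4), (-204, 71), (-198, 76), (-192, 99), (-186, 107), (-180, 104), (-174, 106), (-168, 105), (-162, 105)] [(40, 17), (46, 20), (52, 20), (58, 17), (64, 95), (70, 97), (76, 90), (82, None), (88, 4)]
top 47 [(-222, 4), (-216, 5), (-210, 4), (-204, 64), (-198, 91), (-192, 88), (-186, 104), (-180, 101), (-174, 101), (-168, 107), (-162, 102)] [(40, 90), (46, 90), (52, 9
[... 1058 characters left out ...]
one), (-210, None), (-204, None), (-198, None), (-192, None), (-186, 101), (-180, 102), (-174, 102), (-168, 104), (-162, 103)] [(40, 72), (46, None), (52, None), (58, None), (64, 89), (70, 93), (76, 92), (82, 70), (88, 8)]
scene 47 [(-222, None), (-216, None), (-210, None), (-204, None), (-198, None), (-192, None), (-186, None), (-180, 101), (-174, 101), (-168, 100), (-162, 101)] [(40, 86), (46, 85), (52, 86), (58, 84), (64, 90), (70, 92), (76, 92), (82, 87), (88, 4)]
grip [[-94.5, -89.9, -80.1], [101.2, 133.3, 163.7], [49.3, 59.2, 63.6]] 184
plate [[-42.7, -4.1, 40.5], [-182.2, -119.5, -59.9], [97.7, 101.0, 103.6]] 856
arm [[-9.8, 50.3, 101.9], [-18.3, 6.0, 25.6], [180.6, 185.3, 188.2]] 329
```

```bash
python3 -m jog '{"jaw":[0.5,0.5,0.5,0.5,0.5,0.5,0.5,0.5,0.5,0.5],"offset":[[0,0,0],[0,0,0],[0,0,0],[0,0,0],[0,0,0],[0,0,0],[0,0,0],[0,0,0],[0,0,0],[0,0,0]],"turn":[-0.1,-0.2,-0.3,-0.4,-0.5,-0.6,-0.7,-0.8,-0.92,-0.92]}'
```

```text
time: 1.8
tcp_pos: [0.2483, -0.5736, 0.2313]
tcp_rot: [0.787, 0.617, 0.0, 0.0]
force: [0.3, 0.0, -0.0]
opening: 0.0424
```

```bash
python3 -m jog '{"jaw":[0.5,0.5,0.5,0.5,0.5,0.5,0.5,0.5,0.5,0.5],"offset":[[0.045,0.015,0],[0.09,0.03,0],[0.135,0.045,0],[0.18,0.06,0],[0.225,0.075,0],[0.27,0.09,0],[0.315,0.105,0],[0.36,0.12,0],[0.405,0.133,0],[0.429,0.133,0]],"turn":[0,0,0,0,0,0,0,0,0,0]}'
cat > w.py <<'E'
import sys
from h import *
a=-.241;X=np.array([np.cos(a),np.sin(a)]);Y=np.array([-np.sin(a),np.cos(a)]);O=np.array([.536,.039])
st=manip.read_state();im,d=shot('wrist');save(im,sys.argv[1])
r=np.array(st['tcp_pos'][:2])-O;print('t',st['time'],'tcp press',(r@X).round(4),(r@Y).round(4),st['tcp_pos'][2].round(4),'F',np.round(st['force'],1),'op',st['opening'])
W=cloud('wrist',d,st);q=W[...,:2]-O;x=q@X*1000;y=q@Y*1000;z=W[...,2]*1000
np.savez('w.npz',x=x,y=y,z=z)
E
python3 w.py w1.png; python3 -c "
import numpy as np;f=np.load('w.npz');x,y,z=f['x'],f['y'],f['z'];c=(abs(x)<60)&(y>-210)&(y<-30)&(z>95)&(z<108)
print([np.percentile(q[c],[1,50,99]).round(1) for q in(x,y,z)],c.sum())"
```

```text
time: 2.8
tcp_pos: [0.4828, -0.1846, 0.2316]
tcp_rot: [0.787, 0.617, 0.001, 0.0]
force: [-0.8, -0.4, 0.2]
opening: 0.0428
t 2.8 tcp press 0.0017 -0.2298 0.2316 F [-0.8 -0.4  0.2] op 0.04278158056804957
[array([-42. ,  -0.3,  41.7]), array([-188.2, -128.2,  -78.5]), array([ 98.7, 100.7, 102.6])] 21393
```

View pics/w1.png

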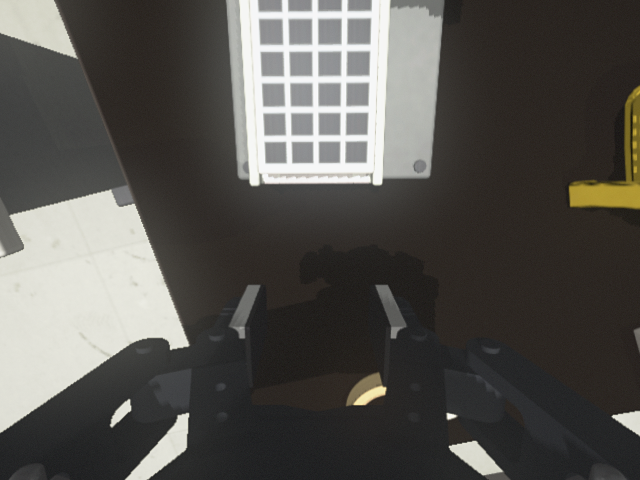

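```bash
python3 -m jog '{"jaw":[0.5,0.5,0.5,0.5,0.5,0.5,0.5,0.5,0.5,0.5],"offset":[[0,-0.002,0.04],[0,-0.002,0.08],[0,-0.002,0.12],[0,-0.002,0.145],[0,-0.002,0.145],[0.01,-0.002,0.145],[0.02,-0.002,0.145],[0.03,-0.002,0.145],[0.04,-0.002,0.145],[0.05,-0.002,0.145]],"turn":[0,0,0,0,0,0,0,0,0,0]}'
python3 -m jog '{"jaw":[0.5,0.5,0.5,0.5,0.5,0.5,0.5,0.5,0.5,0.5],"offset":[[0.01,0,0],[0.02,0,0],[0.03,0,0],[0.04,0,0],[0.05,0,0],[0.06,0,0],[0.07,0,0],[0.08,0,0],[0.085,0,0],[0.09,0,0]],"turn":[0,0,0,0,0,0,0,0,0,0]}'; python3 w.py w2.png
```

```text
time: 3.85
tcp_pos: [0.4911, -0.1391, 0.0871]
tcp_rot: [0.787, 0.617, 0.0, 0.001]
force: [-0.6, -1.1, 1.1]
opening: 0.0425
time: 4.85
tcp_pos: [0.5121, -0.0521, 0.0863]
tcp_rot: [0.787, 0.617, -0.0, 0.0]
force: [-0.9, -1.6, 1.0]
opening: 0.0424
t 4.85 tcp press -0.0015 -0.0942 0.0863 F [-0.9 -1.6  1. ] op 0.042425390443125814
```

View pics/w2.png

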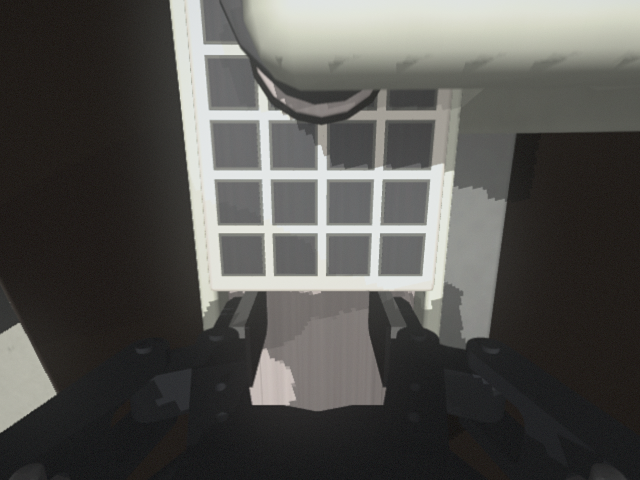

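```bash
python3 -m jog '{"jaw":[0.5,0.5,0.5,0.5,0.5,0.5,0.5,0.5,0.5,0.5],"offset":[[0.002,0,0],[0.004,0,0],[0.006,0,0],[0.008,0,0],[0.010,0,0],[0.011,0,0],[0.012,0,0],[0.013,0,0],[0.014,0,0],[0.015,0,0]],"turn":[0,0,0,0,0,0,0,0,0,0]}'
python3 -m jog '{"jaw":[0.5,0.5],"offset":[[0.001,0,0],[0.002,0,0]],"turn":[0,0]}'
python3 -m jog '{"jaw":[0.5,0.5],"offset":[[0.001,0,0],[0.002,0,0]],"turn":[0,0]}'; python3 w.py w3.png; python3 -c "
import numpy as np;f=np.load('w.npz');x,y,z=f['x'],f['y'],f['z'];c=(abs(x)<35)&(y>-100)&(y<-30)&(z>95)&(z<108)
print([np.percentile(q[c],[1,50,99]).round(1) for q in(x,y,z)],c.sum())"
```

```text
time: 5.9
tcp_pos: [0.5156, -0.0379, 0.0863]
tcp_rot: [0.787, 0.617, -0.0, -0.0]
force: [0.0, -1.1, 0.1]
opening: 0.0427
time: 6.1
tcp_pos: [0.5161, -0.0359, 0.0863]
tcp_rot: [0.787, 0.617, -0.0, 0.0]
force: [0.9, -1.1, -0.2]
opening: 0.0431
time: 6.3
tcp_pos: [0.5166, -0.0343, 0.0863]
tcp_rot: [0.787, 0.617, -0.0, 0.0]
force: [-0.9, -4.5, 0.1]
opening: 0.0429
t 6.3 tcp press -0.0014 -0.0758 0.0863 F [-0.9 -4.5  0.1] op 0.042869969525115986
[array([-34.5,  -2.5,  34.2]), array([-81.6, -50.9, -31.4]), array([ 98. , 100.7, 106.7])] 15689
```

```bash
python3 -m jog '{"jaw":[0.5,0.5,0.5],"offset":[[0.001,0,0],[0.002,0,0],[0.002,0,0]],"turn":[0,0,0]}'
python3 -m jog '{"jaw":[0.5,0.5],"offset":[[0.001,0,0],[0.001,0,0]],"turn":[0,0]}'
```

```text
time: 6.65
tcp_pos: [0.5166, -0.0342, 0.0863]
tcp_rot: [0.788, 0.616, -0.001, 0.001]
force: [-1.3, -7.0, 2.1]
opening: 0.0432
time: 6.85
tcp_pos: [0.5166, -0.0342, 0.0863]
tcp_rot: [0.788, 0.616, -0.002, 0.001]
force: [-1.5, -11.2, 3.5]
opening: 0.0424
```

```bash
python3 -m jog '{"jaw":[0.5,0.5,0.5,0.5,0.5,0.5,0.5,0.5,0.5,0.5],"offset":[[-0.004,0,0],[-0.01,0,0],[-0.03,0,0],[-0.06,0,0],[-0.09,0,0],[-0.09,0,-0.04],[-0.09,0,-0.08],[-0.09,0,-0.12],[-0.09,0,-0.16],[-0.09,0,-0.18]],"turn":[0,0,0,0,0,0,0,0,0,0]}'
python3 -m jog '{"jaw":[0.45,0.45,0.45,0.45,0.45,0.45,0.45,0.45,0.45,0.45],"offset":[[0.03,-0.03,0],[0.07,-0.05,0],[0.11,-0.083,0],[0.15,-0.083,0],[0.19,-0.083,0],[0.23,-0.083,0],[0.27,-0.083,0],[0.29,-0.083,0],[0.30,-0.083,0],[0.30,-0.083,0]],"turn":[0,0,0,0,0,0,0,0,0,0]}'
python3 w.py w4.png
cat > t.py <<'E'
from h import *
a=-.241;X=np.array([np.cos(a),np.sin(a)]);Y=np.array([-np.sin(a),np.cos(a)]);O=np.array([.536,.039])
f=np.load('w.npz');x,y,z=f['x'],f['y'],f['z']
for r in manip.cut_out('grip','wrist')[:2]:
    m=r['mask'];print('grip',r['conf'],[np.nanpercentile(q[m],[2,50,98]).round(1) for q in(x,y,z)])
im,d=shot('top');W=cloud('top',d);q=W[...,:2]-O
for r in manip.cut_out('plate','top'):
    w=W[r['mask']];p=w[:,:2]-O;px=p@X*1000;py=p@Y*1000;k=(abs(px)<50)&(w[:,2]>.095)
    if k.sum()>100: print('plate',[np.percentile(v[k],[1,50,99]).round(1) for v in(px,py)])
E
python3 t.py
```

```text
time: 7.85
tcp_pos: [0.497, -0.1182, 0.27]
tcp_rot: [0.787, 0.617, 0.002, 0.002]
force: [0.4, -0.3, 0.1]
opening: 0.0425
time: 8.85
tcp_pos: [0.4868, 0.1936, 0.2661]
tcp_rot: [0.787, 0.617, -0.0, -0.0]
force: [0.0, -0.2, 0.5]
opening: 0.0471
t 8.85 tcp press -0.0847 0.1384 0.2661 F [ 0.  -0.2  0.5] op 0.047061915797809335
grip 0.56 [array([-92.8, -85.8, -77.9]), array([ 97.8, 129.3, 158.8]), array([55.4, 61. , 63.4])]
plate [array([-42.1,  -6.6,  42.2]), array([-65.4, -11.3,  60.2])]
```

View pics/w4.png

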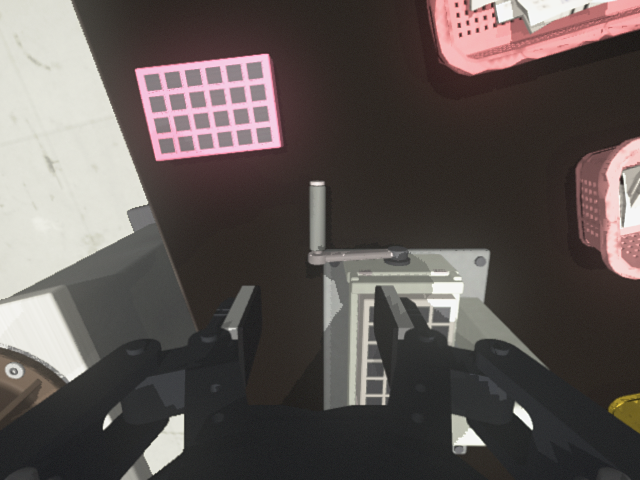

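```bash
python3 -m jog '{"jaw":[0.45,0.45,0.45,0.45,0.45,0.45,0.45,0.45,0.45,0.45],"offset":[[-0.002,0,0.04],[-0.004,0,0.08],[-0.004,0,0.12],[-0.004,0,0.16],[-0.004,0,0.18],[-0.004,0,0.195],[-0.004,0,0.21],[-0.004,0,0.22],[-0.004,0,0.23],[-0.004,0,0.23]],"turn":[0,0,0,0,0,0,0,0,0,0]}'; python3 w.py w5.png
python3 -m jog '{"jaw":[0.6,0.7,0.8,0.9,1,1,1,1,1,1],"offset":[[0,0,0],[0,0,0],[0,0,0],[0,0,0],[0,0,0],[0,0,0],[0,0,0],[0,0,0],[0,0,0],[0,0,0]],"turn":[0,0,0,0,0,0,0,0,0,0]}' 40; python3 w.py w6.png
```

```text
time: 10.05
tcp_pos: [0.4857, 0.1879, 0.0355]
tcp_rot: [0.788, 0.616, -0.001, -0.0]
force: [-0.1, 0.5, 1.1]
opening: 0.0474
t 10.05 tcp press -0.0844 0.1326 0.0355 F [-0.1  0.5  1.1] op 0.04735613616593206
time: 11.1
tcp_pos: [0.4855, 0.1891, 0.0362]
tcp_rot: [0.787, 0.617, -0.0, -0.0]
force: [-4.9, 2.9, 2.5]
opening: 0.015
t 11.1 tcp press -0.0848 0.1337 0.0362 F [-4.9  2.9  2.5] op 0.014967787165044091
```

View pics/w6.png

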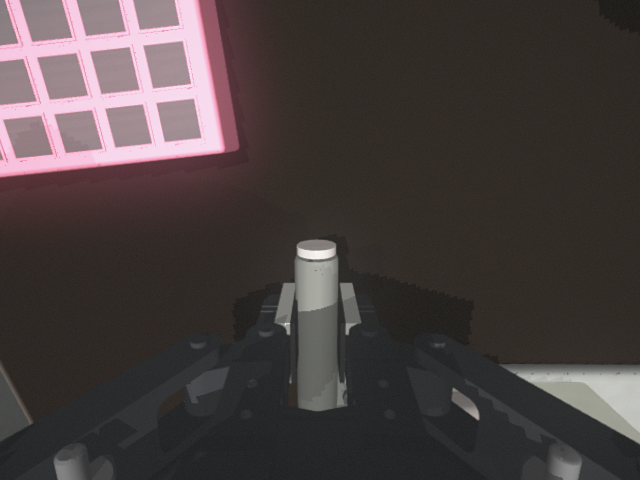

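```bash
python3 -m jog '{"jaw":[1,1,1,1,1],"offset":[[0,0.003,-0.0115],[0,0.0075,-0.0225],[0,0.0135,-0.033],[0,0.021,-0.042],[0,0.0295,-0.0505]],"turn":[0,0,0,0,0]}' 60
python3 -m jog '{"jaw":[1,1,1,1,1,1,1],"offset":[[0,0.0095,-0.007],[0,0.02,-0.0125],[0,0.0315,-0.0165],[0,0.043,-0.0185],[0,0.054,-0.0195],[0,0.054,-0.0195],[0,0.054,-0.0195]],"turn":[0,0,0,0,0,0,0]}'
python3 w.py w7.png
cat > u.py <<'E'
from h import *
a=-.241;X=np.array([np.cos(a),np.sin(a)]);Y=np.array([-np.sin(a),np.cos(a)]);O=np.array([.536,.039])
f=np.load('w.npz')
im,d=shot('scene');save(cv2.resize(im[160:310,220:420],None,fx=4,fy=4,interpolation=cv2.INTER_CUBIC),'s7.png');W=cloud('scene',d)
W2=cloud('top',shot('top')[1])
for n,V in(('scene',W),('top',W2)):
    q=V[...,:2]-O;x=q@X*1000;y=q@Y*1000;z=V[...,2]*1000
    c=(abs(x)<35)&(y>-80)&(y<-30)&(z>80)&(z<130);print(n,'plate top z',np.percentile(z[c],[10,50,90]).round(1),c.sum())
    c=(abs(x)<35)&(y>-110)&(y<-30)&(z>104)&(z<118);print(' ymin',np.percentile(y[c],[1,5]).round(1))
E
python3 u.py
```

```text
time: 11.65
tcp_pos: [0.5128, 0.1825, 0.0868]
tcp_rot: [0.787, 0.617, -0.001, -0.001]
force: [-5.8, 3.8, -0.4]
opening: 0.0141
time: 12.35
tcp_pos: [0.5663, 0.1699, 0.1073]
tcp_rot: [0.787, 0.617, -0.0, -0.001]
force: [-9.2, 2.4, 12.9]
opening: 0.0143
t 12.35 tcp press -0.0018 0.1343 0.1073 F [-9.2  2.4 12.9] op 0.014307646886705454
scene plate top z [110.  111.6 112.8] 170
 ymin [-61.7 -60.6]
top plate top z [107.4 111.  116.2] 172
 ymin [-66.3 -65.3]
```

View pics/s7.png

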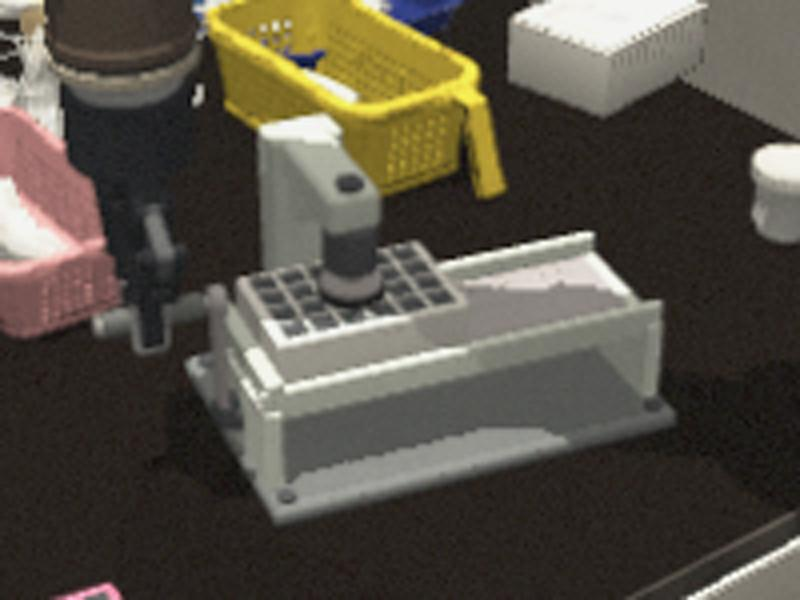

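```bash
python3 -m jog '{"jaw":[1,1,1,1,1,1],"offset":[[0,0.001,0],[0,0.001,-0.001],[0,0.001,-0.001],[0,0.001,-0.001],[0,0.001,-0.001],[0,0.001,-0.001]],"turn":[0,0,0,0,0,0]}'; python3 w.py w8.png; python3 u.py; python3 -c "
from cell import manip;print(manip.close_job())"
```

```text
time: 13.1
tcp_pos: [0.5663, 0.1698, 0.1075]
tcp_rot: [0.787, 0.617, -0.001, -0.001]
force: [-10.1, 4.1, 7.0]
opening: 0.0142
t 13.1 tcp press -0.0018 0.1342 0.1075 F [-10.1   4.1   7. ] op 0.014208773863178323
scene plate top z [110.  111.5 112.8] 169
 ymin [-62.  -60.4]
top plate top z [107.5 111.  114.5] 167
 ymin [-66.2 -65.5]
the job is handed in; nothing more can be done
None
```

I slid the white plate along the track to the stop, swung the cam lever upright and handed the job in at about 13 s with the gripper still holding the lever. No verdict was reported.

- **Plate home:** when pushed against the stop, the force rose to about 11 N with no further movement. The scene and top cameras put the plate's rear end about 61 and 66 mm before the press centre. They differ by about 4 mm, on either side of the expected 64 mm.
- **Plate lifted:** its top was about 111 mm above the worktop against 100.7 mm before. That is about 10.5 mm of lift, as expected at the cam's highest point.
- **Lever held:** the grip was about 2 mm from upright, roughly 0.02 rad on my estimated press frame. The gripper had closed on it (opening 14 mm) and the force reading of about 13 N shows it was carrying load.
- **Not measured directly:** I inferred the pad travel and lever angle from the plate height and the gripper position. I did not check the plate's tilt.
- **Bystanders:** nothing was sent near them, but I did not re-measure their positions at the end.

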